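Close a filter cassette in the lever press

TASK

Take the washed blue cassette cover out of the drying rack and lay it flat on the dark mat with its white boss up, and let go of it. Then take it by its long sides, set it squarely on the cassette base in the press, between the upright steel pins and on the two spring catches, and let go. Finally swing the press lever down by its black grip to its stop so that the cover snaps fully home, and let the lever go back up; leave the other things on the bench where they are.

Things in the scene. Friction and masses are not known exactly. Their poses are not given: they have to be found in the camera images.
- cover_mid (a point): Middle of the loose cassette cover: blue plate 80 (own x) x 64 (y) x 12 mm (z), 45 to 70 g; this point is half-way through it, 6 mm from either face. Own +z points out of its top face; the other face is flat with a black gasket ring. At the start it stands upright on a 64 mm end between the rack's pegs, +z level, pointing away from the robot and to its right.
- cover_boss (a point): Centre of the top of the cover's white round boss, 30 mm across, which stands 3 mm out of the middle of its top face (9 mm along +z from the cover's middle). The middle 26 mm of each 64 mm end are notched 7 mm deep, leaving there a tongue 4 mm thick at the underside: to pinch the plate through its 12 mm, reach more than 8 mm in from the end.
- drying_rack: White peg rack, fixed, 100 x 100 mm; origin under its centre. Its tray surface is 8 mm above the bench, its pegs (5 mm thick) end 30 mm above the bench. The cover stands over its centre, in the slot 14 mm wide that runs along the rack's own y; its top end is then 88 mm above the bench.
- mat: Clean dark grey mat, fixed, 170 (own x) x 150 (own y) mm, 2 mm thick; origin under its centre on the bench. The cover is laid here flat, boss up.
- press: Grey lever press, fixed; origin under its nest on the bench, own +x toward the lever's hinge, z up. Its bed is 14 mm high and reaches from x = -88 to +148 mm, y = +-55 mm. The blue cassette base (80 x 64 mm, white membrane on top) is fixed in its nest; the base is only 56 mm wide (y) in its middle 36 mm, leaving fingers at mid-length free room down to the bed.
- seat (a point): Centre of the cassette base's top face, 40 mm above the bench; axes as the press. A cover that is home has its underside on this face, its middle 6 mm straight above this point and its own x along (or against) this x. Set down without pressing, it rests on the two catches with its underside about 7 mm above this face.
- pin (a point): Rounded top of one of the eight upright steel pins of the nest, 6 mm thick, all ending 14 mm above the seat face. This one is at x = -27, y = +36.2 mm from the seat; four stand so along the cover's long sides (x = +-27, y = +-36.2) and four at its ends (x = +-44.2, y = +-22). The cover goes down between them with 1.2 mm to spare all round.
- catch (a point): Tip of the front spring catch, 18 mm wide, at the seat's x = -38 mm, 5 mm above the seat face; its inner face slopes up and outward from there to 13 mm above the seat face. The rear catch at x = +38 mirrors it. The cover snaps down past both when pressed with about 6 to 12 N in its middle.
- lever_hinge (a point): Point on the press lever's hinge axis, which runs along the seat's y, 75 mm above the bench and 100 mm behind the seat (seat's +x).
- lever_grip (a point): Centre of the lever's black revolving grip (two rollers on one axle, 26 mm across, 26 mm wide along the press's y), 175 mm from the hinge axis. Pinched by its flat sides it turns freely as the lever swings. Raised, it is 45 mm behind and 169 mm above the hinge; at the lower stop level with the hinge, 175 mm before it. A sprung rubber foot on the arm, 100 mm from the hinge, presses the boss.
- lever (a joint): Angle of the press lever in rad: 0 raised (leaning back 15 degrees, where a spring returns it), 1.83 at the lower stop with the arm level. The spring and the foot ask for up to about 15 N at the grip.
- filter_a: White round inline filter 48 x 48 x 46 mm on the bench; origin under its centre. To be left alone.
- filter_b: A second white inline filter, alike. To be left alone.
- spare_cap: Light grey screw cap 64 x 64 x 24 mm; origin under its centre. To be left alone.
- syringe: Lying syringe 32 x 165 x 32 mm; origin under its centre. To be left alone.
- funnel: Green funnel 72 x 72 x 80 mm standing on its rim; origin under its centre. To be left alone.
- marker: Lying felt marker 16 x 130 x 18 mm; origin under its centre. To be left alone.
- spanner: Lying steel spanner 29 x 158 x 7 mm; origin under its centre. To be left alone.
There are look-alikes about, which are no part of the job. What is shaped like the part that bears cover_mid but orange is not meant.

How it is judged:
On the way, in this order (a step that is already met when the one before it is completed fails the run):
1. the cover lies flat on the mat, boss up, and is let go (angle between cover_mid's own z axis and vertical below 0.08 rad and height (world z) of cover_mid below 0.012 m and horizontal distance between cover_mid and mat below 0.07 m and contact force between the fingers and cover below 0.1 N), for 0.2 s.
2. the cover stands squarely on the cassette base, between the pins, and is let go (horizontal distance between cover_mid and seat below 0.003 m and angle between the x axis of cover_mid and the x axis of seat, either way round below 0.07 rad and angle between cover_mid's own z axis and vertical below 0.1 rad and z of cover_mid in the frame of seat below 0.018 m and contact force between the fingers and cover below 0.1 N), for 0.2 s.
3. the lever is swung to its lower stop with the cover pressed home under it (value of joint lever above 1.77 rad and z of cover_mid in the frame of seat below 0.008 m), for 0.1 s.
At the end, for the whole second after the job is handed in: the cover is home on the cassette base, boss up: its middle within 2.5 mm of the seat's axis, turned less than 0.06 rad, its underside within 2 mm of the base's face, at rest; the lever is back up within 0.15 rad of its rest (horizontal distance between cover_mid and seat below 0.0025 m and angle between the x axis of cover_mid and the x axis of seat, either way round below 0.06 rad and angle between cover_mid's own z axis and vertical below 0.05 rad and z of cover_mid in the frame of seat below 0.008 m and value of joint lever below 0.15 rad and linear speed of cover below 0.02 m/s); the robot touches nothing.
It fails at once if one of the other things on the bench is pushed more than 30 mm from its place (distance of any of filter_a, filter_b, spare_cap, syringe, funnel, marker, spanner from where it was at the start of the episode above 0.03 m).
It also fails if it takes over 72 s, if anything falls off the work surface, if the arm or the gripper's body presses on something with over 40 N, if the wrist force passes 120 N, or if a joint passes its speed limit or range.

ROBOT

A 7-joint arm with a two-finger parallel gripper is mounted at the origin on a cart in front of the work surface, level with it; the furniture and walls round the work are solid. World frame = base frame: x ahead of the robot, y to its left, z up, the work surface at z = 0. Lengths are in m, angles in rad, forces in N, time in s.
With the tool pointing down it reaches from about 0.4 to 0.85 m from the base axis. Payload 10.4 kg.
Tool frame: the origin (TCP) lies between the finger pads; the fingertips stand 22 mm ahead of it and the grasp point (between the pads) lies 3 mm ahead of it; z points along the fingers, y is the line along which they close (so a half turn about z gives the same grasp; the last joint's range is limited). The gripper opens to 85 mm and grips with 20 to 120 N. Pads are 22 mm wide; open, the fingers measure 114 mm over their backs; the gripper's body (76 mm by 85 mm) begins 54 mm behind the grasp point. The pads swing forward as they close: fully open they stand 13 mm farther back than shut.
Start: joints at [1.201, 0.332, -0.065, 1.46, 0.022, 1.35, -0.088], TCP at [0.212, -0.588, 0.253] pointing down, gripper open.
Joint ranges: [-2.6, 2.6], [-0.5, 2.12], [-1.47, 1.34], [0.16, 2.42], [-1.27, 4.41], [0.06, 2.06], [-2.6, 2.6]. Speed limits (rad/s): [2.22, 2.22, 2.79, 2.79, 3.14, 3.14, 3.14].

INTERFACE

Orientations are given as [roll, pitch, yaw] about the fixed x, y, z axes, in that order (R = Rz(yaw) Ry(pitch) Rx(roll)).
In Python, from rig import status, eyes, workorder gives the robot as it stands.
- The arm moves only by the shell command python3 -m handwheel 'ROWS' [FORCE]. ROWS is JSON, a list of rows, each a list of 7 numbers: the turn, a rotation vector about the tool's x, y, z in degrees, then the shift along the tool's x, y, z in mm, then the finger opening in mm, from 0 to 85.4. In form: [[wx, wy, wz, x, y, z, gripper], ...]. A call has 1 to 10 rows; each row shifts and turns the commanded pose from where the row before left it, along the tool's axes as they then stand; what a row does not reach is not made up. A row lasts 1/8 s, in which the tool goes at most 62.5 mm and 10.7 degrees, less where a joint would pass 70% of its speed; a pose out of reach is approached as far as the arm can. A call is refused whole if a number of a shift passes 62.5 or a number of a turn 10.7, either way. A call with a gripper value outside its range is refused whole. The fingers move at their own pace and stop on an object; FORCE is the grip in N (left out, the last holds). Time passes only in rows, so rows that do not move let the fingers close. It gives the time, the measured TCP pose, the force, the opening and the grip force at its end, in the units of the state.
- status.get_state(): the state, without advancing time (a new reading comes with each control period).
- eyes.get_image(name): name is "scene" or "top" or "wrist"; returns a dict with "image" (480x640x3 uint8, red, green, blue), "intrinsics" (3x3 intrinsics, pixels), "k1" (the pictures are not rectified: a ray, as slopes to the right and down, at radius r is drawn at 1 + k1 r^2 times it, then the intrinsics apply), "R" (3x3) and "t" (3): a world point X has camera coordinates R X + t; the wrist camera has in their place "hand_eye" (4x4, takes a point from camera to tool coordinates, whose origin is the TCP and whose axes are the flange's). Camera axes: x right, y down, z forward; pixel columns grow to the right and rows downward; lengths in m; the calibration is good to about 2 mm. A picture is of the moment at which its call begins: read the wrist's pose just before it. There is no depth.
- workorder.finish_job(): hands the job in; it is judged then, once.
The state is a dict: "time": time; "joint_pos": joint angles; "qd": joint speeds; "joint_torque": joint torques, N m; "ee_pos": TCP position; "ee_rot": TCP orientation; "ft_force": force on the tool from outside, world axes, zero at the start; "torque": the same for the moment, N m; "opening": finger opening in m; "finger_force": force on a finger pad.
Only numpy, scipy, OpenCV 4.12 (cv2) and the standard library are available. Lean on these libraries where they do the work, as an engineer would, in place of code of your own. Each camera call takes 0.05 s, during which the arm holds its last target. There are 200 camera calls.

## Working session

There is one attempt and no reset: what is moved stays moved. The work goes in short steps, Python scripts to look and compute and a shell command to move; the robot and the scene stay as the last step left them, time stands still between calls to the robot, and variables do not carry over. Pictures are saved under pics/ and viewed, at most 10 in all, crops included, and the job is handed in when it is done.

```bash
mkdir -p pics; cat > h.py <<'E'
import numpy as np,cv2,json
from scipy.spatial.transform import Rotation as Ro
from rig import status,eyes
def grab(n):
    s=status.get_state(); d=eyes.get_image(n); d={k:(np.array(v) if k!='k1' else v) for k,v in d.items()}
    if 'hand_eye' in d:
        T=np.eye(4);T[:3,:3]=Ro.from_euler('xyz',s['ee_rot']).as_matrix();T[:3,3]=s['ee_pos']
        M=np.linalg.inv(T@d['hand_eye']); d['R']=M[:3,:3];d['t']=M[:3,3]
    return d
def ray(d,uv):
    K=d['intrinsics']; p=np.array([(uv[0]-K[0,2])/K[0,0],(uv[1]-K[1,2])/K[1,1]]);q=p.copy()
    for _ in range(20): q=p/(1+d['k1']*(q@q))
    R=d['R'];v=R.T@np.array([q[0],q[1],1]);return -R.T@d['t'],v
def plane(d,uv,z):
    o,v=ray(d,uv);return o+v*(z-o[2])/v[2]
def proj(d,X):
    c=d['R']@np.array(X)+d['t'];q=c[:2]/c[2];q=q*(1+d['k1']*(q@q));K=d['intrinsics'];return np.array([K[0,0]*q[0]+K[0,2],K[1,1]*q[1]+K[1,2]])
def tri(d1,u1,d2,u2):
    a,v=ray(d1,u1);b,w=ray(d2,u2);s=np.linalg.lstsq(np.c_[v,-w],b-a,rcond=None)[0];p,q=a+v*s[0],b+w*s[1];return (p+q)/2,np.linalg.norm(p-q)
def save(n,im): cv2.imwrite('pics/'+n,im[:,:,::-1])
E
python3 - <<'E'
from h import *
import pickle
D={n:grab(n) for n in('scene','top','wrist')}
pickle.dump(D,open('d0.pkl','wb'))
for n in('scene','top'): save(n+'0.png',D[n]['image']); print(n,-D[n]['R'].T@D[n]['t'],D[n]['k1'],D[n]['intrinsics'][0,0])
print(status.get_state())
E
```

```text
scene [-0.61376143 -0.55542366  1.09942782] -0.07391269560855102 607.655022371906
top [-0.28336545  0.21665074  1.22725036] -0.14529026541119136 544.591645473976
{'time': 0.15, 'joint_pos': array([ 1.20140174,  0.33272346, -0.06471572,  1.46073247,  0.02157989,
        1.34986984, -0.08850815]), 'qd': array([ 5.02773359e-04, -2.18753845e-03, -1.60982515e-03, -2.48781743e-03,
        3.37839443e-04,  7.54432624e-05,  9.12749873e-04]), 'joint_torque': array([ 1.79409039e-03, -6.25825095e+01,  4.99518891e-02, -3.91849494e+01,
        1.63713063e-02,  7.45418278e-03,  8.62187420e-06]), 'ee_pos': array([ 0.21236138, -0.58755483,  0.25270834]), 'ee_rot': array([-3.14055380e+00,  1.81354990e-05,  3.46813472e-01]), 'ft_force': array([-0.18953985,  0.25241502, -0.3731086 ]), 'torque': array([-0.01471109, -0.03396904, -0.04305367]), 'finger_force': 0.0, 'opening': 0.08539078595576564}
```

View pics/scene0.png

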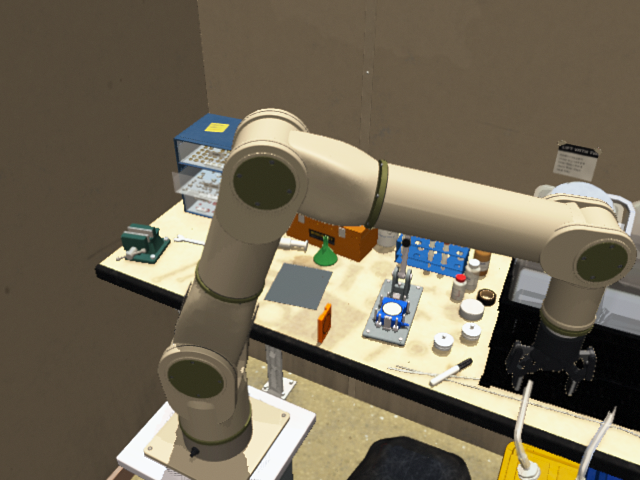

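View pics/top0.png

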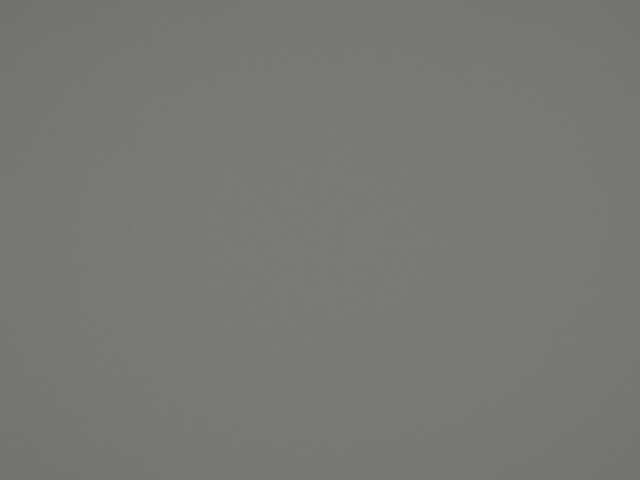

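The scene view shows the mat (298,287), press (395,305), orange decoy (324,323), funnel (325,250), filters (443,342) and (471,332), cap (472,308) and marker (450,372). The arm hides the rack and the blue cover. The top view is plain grey and shows nothing useful.

```bash
python3 - <<'E'
from h import *
import pickle
D=pickle.load(open('d0.pkl','rb'))
d=D['scene']
print('top fwd',D['top']['R'][2],'scene fwd',d['R'][2])
for n,u,z in[('mat',(298,287),.002),('press',(393,312),.04),('orange',(324,340),0),('funnel',(325,260),0),('filt',(443,348),0),('cap',(472,312),0.01),('hid',(240,270),0),('hid2',(215,290),0),('corner',(100,268),0)]: print(n,plane(d,u,z).round(3))
hsv=cv2.cvtColor(d['image'],cv2.COLOR_RGB2HSV)
m=cv2.inRange(hsv,(105,120,60),(125,255,255));n,_,st,c=cv2.connectedComponentsWithStats(m)
for i in range(1,n):
  if st[i,4]>15: print(st[i],c[i].round())
E
```

```text
top fwd [ 0.61170915 -0.14985001 -0.77676051] scene fwd [ 0.7174636   0.37262542 -0.5885544 ]
mat [0.508 0.083 0.002]
press [ 0.495 -0.202  0.04 ]
orange [ 0.36  -0.073  0.   ]
funnel [0.654 0.072 0.   ]
filt [ 0.471 -0.349  0.   ]
cap [ 0.621 -0.378  0.01 ]
hid [0.499 0.269 0.   ]
hid2 [0.393 0.282 0.   ]
corner [0.317 0.639 0.   ]
[ 175  114   66   36 1159] [210. 132.]
[396 234   7  29 125] [399. 250.]
[ 407  236   62   42 1388] [436. 257.]
[376 297  33  31 361] [393. 312.]
[586 467  11  13 107] [591. 474.]
[598 472  25   8 116] [607. 477.]
```

```bash
python3 -m handwheel '[[0,0,0,0,0,-40,85],[0,0,0,40,-24,-17,85],[0,0,0,40,-24,-17,85],[0,0,0,40,-24,-17,85],[0,0,0,40,-24,-17,85],[0,0,0,40,-24,-17,85],[0,0,0,40,-24,-17,85],[0,0,0,40,-24,-17,85],[0,0,0,40,-24,-17,85]]'
python3 -m handwheel '[[0,0,0,14,-48,0,85],[0,0,0,14,-48,0,85],[0,0,0,14,-48,0,85],[0,0,0,14,-48,0,85],[0,0,0,14,-48,0,85],[0,0,0,14,-48,0,85],[0,0,0,14,-48,0,85],[0,0,0,14,-48,0,85],[0,0,0,14,-48,0,85],[0,0,0,0,0,0,85]]'
python3 - <<'E'
from h import *
import pickle
D={n:grab(n) for n in('scene','top','wrist')}
pickle.dump(D,open('d1.pkl','wb'))
im=np.hstack([cv2.resize(D[n]['image'],(400,300)) for n in('scene','top')])
im2=np.hstack([cv2.resize(D['wrist']['image'],(400,300)),D['scene']['image'][180:400,150:440].copy() if 0 else np.zeros((300,400,3),np.uint8)])
save('v1.png',np.vstack([im,im2]))
s=status.get_state();print(s['time'],s['ee_pos'],s['ee_rot'],s['joint_pos'])
E
```

```text
time: 1.27
ee_pos: [0.4488, -0.2972, 0.4297]
ee_rot: [-3.142, 0.0, 0.347]
ft_force: [0.3, -0.8, 0.7]
opening: 0.0849
finger_force: 0.0
time: 2.52
ee_pos: [0.4186, 0.1545, 0.4294]
ee_rot: [-3.141, -0.0, 0.354]
ft_force: [1.0, -0.6, -0.4]
opening: 0.0847
finger_force: 0.0
2.675 [0.41998529 0.14972551 0.42910095] [3.14126452e+00 4.41615381e-04 3.45725346e-01] [ 0.43345311 -0.0848006  -0.79862513  1.54076269 -0.06063845  1.66035166
 -1.59384626]
```

View pics/v1.png

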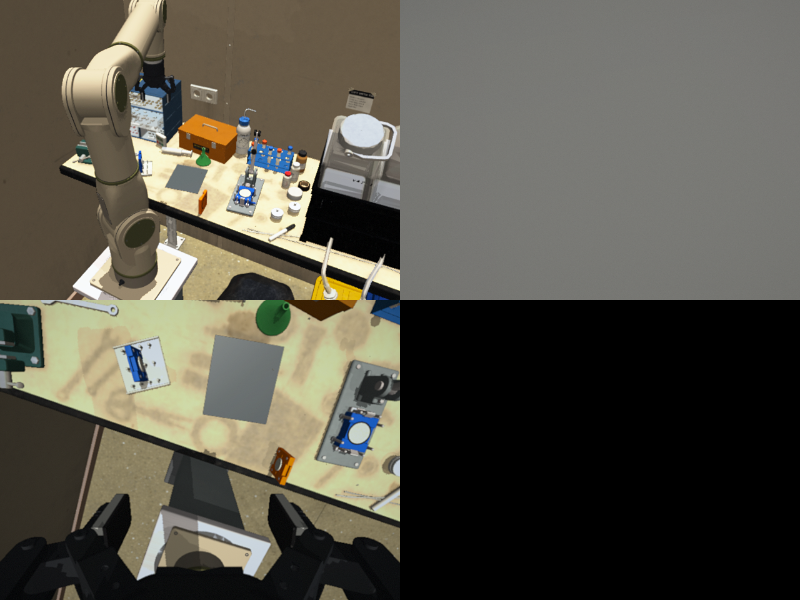

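Wrist view (quarter tile): blue cover in the white rack at about wrist px (220,102); mat (390,125); press base (568,212).
Look-alikes: orange cover (452,266), blue cassette base in the press (568,212), blue tube rack (640,10). I choose the blue cover standing in the white rack. Close crop next, plus measurements.

```bash
python3 - <<'E'
from h import *
import pickle
d=pickle.load(open('d1.pkl','rb'))['wrist'];im=d['image']
a=cv2.resize(im[45:165,170:290],(400,400),interpolation=cv2.INTER_CUBIC);b=cv2.resize(im[80:280,480:640],(400,500),interpolation=cv2.INTER_CUBIC)
c=np.zeros((500,800,3),np.uint8);c[:400,:400]=a;c[:,400:]=b;save('c1.png',c)
hsv=cv2.cvtColor(im,cv2.COLOR_RGB2HSV)
print('cam',-d['R'].T@d['t'])
# mat: dark grey low-sat blob
m=cv2.inRange(hsv,(0,0,50),(180,60,130));n,l,st,ce=cv2.connectedComponentsWithStats(m)
for i in range(1,n):
  if st[i,4]>1500:
    ct=cv2.findContours((l==i).astype(np.uint8),0,2)[0][0];bx=cv2.boxPoints(cv2.minAreaRect(ct));print(st[i],[plane(d,p,.002)[:2].round(3).tolist() for p in bx])
# rack
m=cv2.inRange(hsv,(0,0,150),(180,45,255));m[:, :170]=0;m[:,290:]=0;m[170:]=0
bl=cv2.inRange(hsv,(105,120,40),(125,255,255))
n,l,st,ce=cv2.connectedComponentsWithStats(cv2.morphologyEx(m|bl*(m*0+1)//1 if 0 else m,cv2.MORPH_CLOSE,np.ones((9,9))))
i=1+st[1:,4].argmax();ct=cv2.findContours((l==i).astype(np.uint8),0,2)[0][0];bx=cv2.boxPoints(cv2.minAreaRect(ct));print('rack',st[i],[plane(d,p,.008)[:2].round(3).tolist() for p in bx])
n,l,st,ce=cv2.connectedComponentsWithStats(bl)
for i in range(1,n):
  if st[i,4]>100: print('blue',st[i],ce[i],[q.ravel().tolist() for q in cv2.boxPoints(cv2.minAreaRect(cv2.findContours((l==i).astype(np.uint8),0,2)[0][0])).round()])
E
```

```text
cam [0.49035734 0.17682988 0.55060082]
[  325    60   129   139 13143] [[0.42, 0.145], [0.588, 0.174], [0.616, 0.03], [0.448, -0.014]]
[ 506   96  134  161 2564] [[0.411, -0.156], [0.653, -0.122], [0.66, -0.262], [0.411, -0.314]]
[ 304  252   79   89 4142] [[0.211, 0.132], [0.313, 0.135], [0.315, -0.024], [0.21, -0.035]]
[ 256  319  178   71 1505] [[0.146, 0.161], [0.186, 0.163], [0.194, -0.148], [0.152, -0.156]]
rack [ 180   57   92   94 4475] [[0.491, 0.372], [0.545, 0.287], [0.46, 0.233], [0.402, 0.322]]
blue [595   9  45  30 752] [623.05984043  22.08643617] [[595.0, 9.0], [639.0, 9.0], [639.0, 38.0], [595.0, 38.0]]
blue [200  72  36  59 986] [215.51318458 101.77484787] [[198.0, 74.0], [221.0, 68.0], [235.0, 128.0], [213.0, 133.0]]
blue [ 534  179   72   65 1724] [567.72157773 210.05858469] [[533.0, 231.0], [557.0, 171.0], [606.0, 190.0], [583.0, 250.0]]
```

View pics/c1.png

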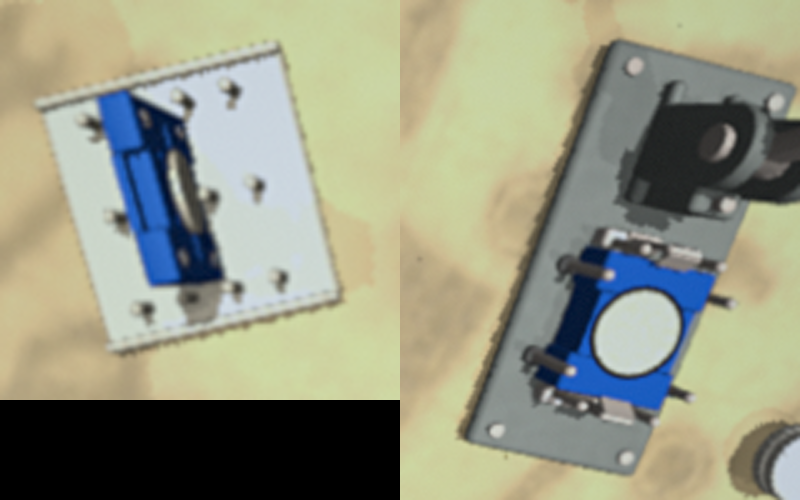

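The crop confirms the blue cover in the rack. Its top end runs from px (200,74)/(210,74) to (215,130)/(224,129), and the boss is on the right (far) face. The base membrane is at about px (575,213).

```bash
python3 - <<'E'
from h import *
import pickle
d=pickle.load(open('d1.pkl','rb'))['wrist']
f=lambda x,y:(170+x*.3,45+y*.3)
for p in [(98,97),(128,92),(150,287),(182,283)]: print('cov',plane(d,f(*p),.088).round(4))
c=np.array([plane(d,f(*p),.008) for p in[(45,108),(275,53),(338,300),(112,350)]]);print('rack',c.round(3),c.mean(0))
g=lambda x,y:(480+(x-400)*.4,80+y*.4)
print('seat',plane(d,g(637,332),.04))
print('pins',[plane(d,g(*p),.054).round(3) for p in[(608,273),(570,370),(688,397),(730,303)]])
c=np.array([plane(d,g(*p),.014) for p in[(466,436),(612,45),(795,88),(640,472)]]);print('bed',c.round(3))
E
```

```text
cov [0.4984 0.3223 0.088 ]
cov [0.5033 0.3131 0.088 ]
cov [0.4445 0.2889 0.088 ]
cov [0.4496 0.2787 0.088 ]
rack [[0.489 0.366 0.008]
 [0.539 0.286 0.008]
 [0.458 0.234 0.008]
 [0.407 0.317 0.008]] [0.47300962 0.30063514 0.008     ]
seat [ 0.50539739 -0.19626692  0.04      ]
pins [array([ 0.527, -0.154,  0.054]), array([ 0.474, -0.162,  0.054]), array([ 0.483, -0.233,  0.054]), array([ 0.536, -0.226,  0.054])]
bed [[ 0.415 -0.15   0.014]
 [ 0.639 -0.12   0.014]
 [ 0.656 -0.227  0.014]
 [ 0.431 -0.263  0.014]]
```

```bash
python3 -m handwheel '[[0,0,0,20.4,-24.8,40,85],[0,0,0,20.4,-24.8,40,85],[0,0,0,20.4,-24.8,40,85],[0,0,0,20.4,-24.8,40,85],[0,0,0,20.4,-24.8,40,85],[0,0,-6,0,0,25,85],[0,0,-6,0,0,24,85],[0,0,0,0,0,0,85],[0,0,0,0,0,0,85]]' 30
cat > go.py <<'E'
from h import *
import sys
# world target x y z -> tool-axis mm, from measured pose
def need(p):
    s=status.get_state();R=Ro.from_euler('xyz',s['ee_rot']).as_matrix();return (R.T@(np.array(p)-s['ee_pos'])*1000).round(1)
if __name__=='__main__': print(need([float(a) for a in sys.argv[1:4]]))
E
python3 - <<'E'
from h import *
s=status.get_state();d=grab('wrist');im=d['image'];save('w2.png',im);print(s['time'],s['ee_pos'],s['ee_rot'],s['joint_pos'].round(2))
from go import need;print(need([.474,.3008,.087]))
E
```

```text
time: 3.8
ee_pos: [0.4744, 0.3014, 0.1811]
ee_rot: [3.141, -0.001, 0.552]
ft_force: [0.6, 0.0, 0.7]
opening: 0.0853
finger_force: 0.0
3.8 [0.47435235 0.30135047 0.18112111] [ 3.14123462e+00 -6.38060173e-04  5.52466775e-01] [ 0.13  0.4  -0.95  1.69  0.34  1.23 -1.92]
[-0.9  0.5 94.4]
```

View pics/w2.png

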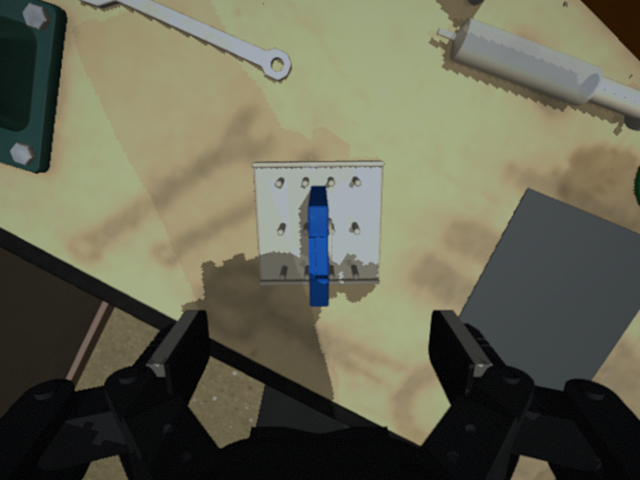

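The cover's top end, px (310–328, 205–305), is centred between the fingers (mid-column 319) and square to them. Descend and pinch.

```bash
python3 -m handwheel '[[0,0,0,0,0,40,85],[0,0,0,-1,0.5,35,85],[0,0,0,0,0,19,85],[0,0,0,0,0,0,85],[0,0,0,0,0,0,5],[0,0,0,0,0,0,5],[0,0,0,0,0,0,5],[0,0,0,0,0,0,5],[0,0,0,0,0,0,5],[0,0,0,0,0,0,5]]' 30
```

```text
time: 5.1
ee_pos: [0.4732, 0.3011, 0.0866]
ee_rot: [3.141, -0.001, 0.556]
ft_force: [-1.2, -1.3, 4.9]
opening: 0.0111
finger_force: 31.6
```

```bash
python3 -m handwheel '[[0,0,0,0,0,-20,5],[0,0,0,0,0,-50,5],[0,0,0,0,0,-50,5],[0,0,0,-19,44,0,5],[0,0,0,-19,44,0,5],[0,0,0,-19,44,0,5],[0,0,0,-19,44,0,5],[-10,0,0,0,0,0,5],[-10,0,0,0,0,0,5],[-10,0,0,0,0,0,5]]'
python3 -m handwheel '[[-10,0,0,0,0,0,5],[-10,0,0,0,0,0,5],[-10,0,0,0,0,0,5],[0,0,0,0,0,0,5],[0,0,0,0,0,0,5]]'
python3 -c "
from h import *
s=status.get_state();print(s['joint_pos'].round(2))
print(Ro.from_euler('xyz',s['ee_rot']).as_matrix().round(3))
from go import need;print(need([.50,.112,.055]))"
```

```text
time: 6.35
ee_pos: [0.5017, 0.1116, 0.2084]
ee_rot: [2.611, -0.004, 0.556]
ft_force: [-0.6, -0.5, -2.5]
opening: 0.011
finger_force: 30.5
time: 6.98
ee_pos: [0.5017, 0.1113, 0.2069]
ee_rot: [2.098, -0.001, 0.555]
ft_force: [1.0, 0.4, 0.4]
opening: 0.0112
finger_force: 30.5
[-0.12  0.41 -0.85  1.97  1.18  1.67 -2.42]
[[ 0.85   0.265  0.456]
 [ 0.527 -0.428 -0.734]
 [ 0.001  0.864 -0.503]]
[  -1.1 -132.    75.2]
```

```bash
python3 -m handwheel '[[0,0,0,0,-39,22.5,5],[0,0,0,0,-39,22.5,5],[0,0,0,0,-39,22.5,5],[0,0,0,0,-17,10,5],[0,0,0,0,-3,1.5,5],[0,0,0,0,0,0,5],[0,0,0,0,0,0,5]]'
python3 -c "
from h import *
d=grab('scene');save('s3.png',cv2.resize(d['image'][230:350,180:380],(800,480)))
s=status.get_state();print(s['joint_pos'].round(2),s['joint_torque'].round(1))"
```

```text
time: 7.85
ee_pos: [0.4977, 0.1108, 0.0696]
ee_rot: [2.093, 0.026, 0.56]
ft_force: [-0.8, -0.6, -0.1]
opening: 0.0111
finger_force: 30.5
[-0.61  0.56 -0.29  2.02  1.12  1.41 -2.6 ] [ -0.5 -58.7  -1.5 -20.5   2.3   4.2   0. ]
```

View pics/s3.png

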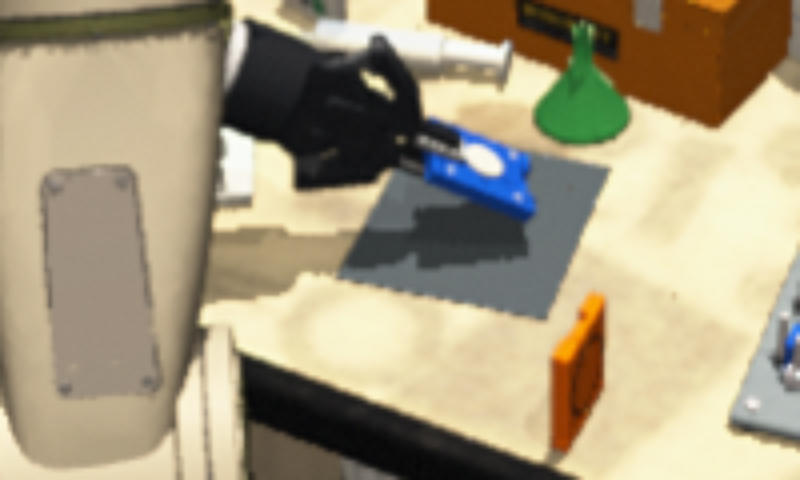

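The cover is held boss up over the mat, about 20 mm above it at its low end. Joint 7 is at its limit, so I'll yaw the tool towards straight ahead to relieve it.

```bash
python3 -m handwheel '[[0,8.6,-5,0,0,0,5],[0,8.6,-5,0,0,0,5],[0,8.6,-5,0,0,0,5],[0,0,0,0,0,0,5],[0,0,0,0,0,0,5]]'
python3 -c "
from h import *
s=status.get_state();print(s['joint_pos'].round(2))
print(Ro.from_euler('xyz',s['ee_rot']).as_matrix().round(3))
from go import need;print(need([.489,.10,.046]))"
```

```text
time: 8.52
ee_pos: [0.4982, 0.1098, 0.0681]
ee_rot: [2.107, 0.028, 1.037]
ft_force: [0.9, 0.5, -0.2]
opening: 0.0109
finger_force: 30.5
[-0.44  0.4  -0.46  2.33  1.53  1.19 -2.6 ]
[[ 0.508  0.452  0.733]
 [ 0.861 -0.239 -0.45 ]
 [-0.028  0.859 -0.511]]
[-12.4 -20.9   9. ]
```

```bash
python3 -m handwheel '[[0,0,0,-3,-8,5,5],[0,0,0,-3,-6,4,5],[0,0,0,-3,-2.5,1.5,5],[0,0,0,0,0,0,5],[0,0,0,0,0,0,5]]'
python3 -c "
from h import *
s=status.get_state();print(s['joint_pos'].round(2))
print(Ro.from_euler('xyz',s['ee_rot']).as_matrix().round(3))"
```

```text
time: 9.15
ee_pos: [0.4929, 0.1014, 0.0488]
ee_rot: [2.104, 0.049, 1.046]
ft_force: [-0.1, 0.2, 0.0]
opening: 0.011
finger_force: 30.6
[-0.04  0.6  -0.87  2.33  1.69  1.42 -2.6 ]
[[ 0.5    0.461  0.733]
 [ 0.865 -0.218 -0.453]
 [-0.049  0.86  -0.508]]
```

```bash
python3 -m handwheel '[[0,0,0,0,-1.5,1,5],[0,0,0,0,0,0,24],[0,0,0,0,0,0,24],[0,0,0,0,0,0,24],[0,0,0,0,-5,-9,24],[0,0,0,0,-8,-14,24],[0,0,0,0,-13,-22,24],[0,0,0,0,-13,-22,24],[0,0,0,0,0,-60,24],[0,0,0,0,0,-60,24]]'
python3 -c "
from h import *
d=grab('scene');save('s4.png',cv2.resize(d['image'][230:350,180:380],(800,480)))
d=grab('wrist');save('w4.png',d['image'])
s=status.get_state();print(s['joint_pos'].round(2))
print(Ro.from_euler('xyz',s['ee_rot']).as_matrix().round(3))"
```

```text
time: 10.4
ee_pos: [0.3722, 0.1973, 0.1148]
ee_rot: [2.12, 0.086, 1.061]
ft_force: [-3.3, 5.9, 6.3]
opening: 0.024
finger_force: 0.0
[-0.    0.95 -1.47  2.28  1.55  2.06 -2.6 ]
[[ 0.485  0.484  0.728]
 [ 0.871 -0.191 -0.453]
 [-0.081  0.854 -0.514]]
```

View pics/s4.png

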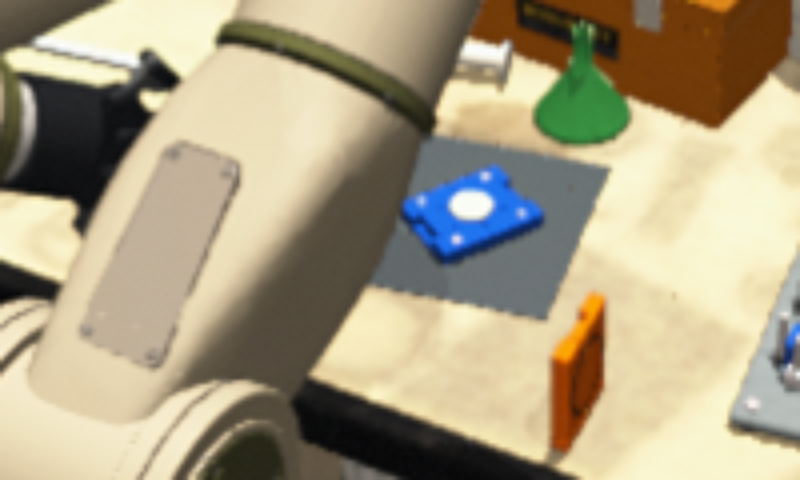

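The cover lies flat on the mat, boss up. Now I'll bring the tool back upright and up, clear of it.

```bash
python3 -m handwheel '[[10,0,0,0,34,-20,85],[10,0,0,0,31,-26,85],[10,0,0,0,26,-31,85],[10,0,0,0,20,-35,85],[10,0,0,0,14,-38,85],[10,0,0,0,0,-20,85],[0,0,0,0,0,0,85],[0,0,0,0,0,0,85]]'
python3 -c "
from h import *
s=status.get_state();print(s['joint_pos'].round(2))
print(Ro.from_euler('xyz',s['ee_rot']).as_matrix().round(3))
from go import need;print(need([.46,.03,.32]))"
```

```text
time: 11.5
ee_pos: [0.3544, 0.1887, 0.2217]
ee_rot: [2.72, 0.215, 1.001]
ft_force: [-0.0, -0.9, 0.6]
opening: 0.0849
finger_force: 0.0
[ 0.53 -0.1  -1.38  2.01  0.37  1.31 -1.49]
[[ 0.527  0.815  0.24 ]
 [ 0.823 -0.418 -0.385]
 [-0.213  0.4   -0.891]]
[-96.  191.8  -1.2]
```

```bash
cat > go.py <<'E'
from h import *
import sys
def need(p,yaw=None):
    s=status.get_state();R=Ro.from_euler('xyz',s['ee_rot'])
    out=[]
    if yaw is not None:
        T=Ro.from_euler('xyz',[np.pi,0,np.radians(yaw)]);out=[((R.inv()*T).as_rotvec(degrees=True)).round(2)];R=T
    out.append(((R.inv().apply(np.array(p)-s['ee_pos']))*1000).round(1));return out
if __name__=='__main__':
    a=[float(x) for x in sys.argv[1:]];s=status.get_state();print(s['time'],s['ee_pos'].round(4),s['ee_rot'].round(4),s['joint_pos'].round(2));print(need(a[:3],a[3] if len(a)>3 else None))
E
python3 go.py .44 .10 .32 -31
```

```text
11.5 [0.3544 0.1887 0.2217] [2.7198 0.2151 1.0013] [ 0.53 -0.1  -1.38  2.01  0.37  1.31 -1.49]
[array([28.59, -8.97, 89.18]), array([119. ,  32. , -98.3])]
```

```bash
python3 -m handwheel '[[2.86,-0.9,8.92,0,0,0,85],[2.86,-0.9,8.92,0,0,0,85],[2.86,-0.9,8.92,0,0,0,85],[2.86,-0.9,8.92,0,0,0,85],[2.86,-0.9,8.92,0,0,0,85],[2.86,-0.9,8.92,0,0,0,85],[2.86,-0.9,8.92,0,0,0,85],[2.86,-0.9,8.92,0,0,0,85],[2.86,-0.9,8.92,0,0,0,85],[2.86,-0.9,8.92,0,0,0,85]]'
python3 -m handwheel '[[0,0,0,30,8,-24,85],[0,0,0,30,8,-24,85],[0,0,0,30,8,-24,85],[0,0,0,30,8,-24,85],[0,0,0,0,0,0,85]]'
python3 go.py .44 .10 .32 -31
python3 - <<'E'
from h import *
import pickle
d=grab('wrist');pickle.dump(d,open('d5.pkl','wb'));im=d['image'];save('w5.png',im)
hsv=cv2.cvtColor(im,cv2.COLOR_RGB2HSV)
bl=cv2.inRange(hsv,(105,120,40),(125,255,255))
n,l,st,ce=cv2.connectedComponentsWithStats(bl)
for i in range(1,n):
  if st[i,4]>500:
    bx=cv2.boxPoints(cv2.minAreaRect(cv2.findContours((l==i).astype(np.uint8),0,2)[0][0]));print(st[i],bx.round(0).tolist(),[plane(d,p,.014)[:2].round(4).tolist() for p in bx])
E
```

```text
time: 12.75
ee_pos: [0.3529, 0.1895, 0.2205]
ee_rot: [3.141, 0.006, -0.545]
ft_force: [-0.5, -0.2, -0.1]
opening: 0.0849
finger_force: 0.0
time: 13.38
ee_pos: [0.4416, 0.0988, 0.3168]
ee_rot: [-3.141, 0.006, -0.543]
ft_force: [-0.4, 0.9, 0.0]
opening: 0.0852
finger_force: 0.0
13.375 [0.4416 0.0988 0.3168] [-3.141   0.0058 -0.5427] [ 0.83 -0.06 -1.08  1.74 -0.06  1.43 -2.35]
[array([-0.03,  0.33, -0.09]), array([-2. , -0.2, -3.2])]
[ 516    0   83   43 1563] [[516.0, 0.0], [598.0, 0.0], [598.0, 42.0], [516.0, 42.0]] [[0.508, -0.1678], [0.4666, -0.2395], [0.4302, -0.2263], [0.4729, -0.1528]]
[ 261   92   62   78 3807] [[261.0, 169.0], [261.0, 92.0], [322.0, 92.0], [322.0, 169.0]] [[0.4992, 0.1392], [0.5656, 0.0952], [0.5327, 0.0408], [0.4645, 0.0817]]
```

View pics/w5.png

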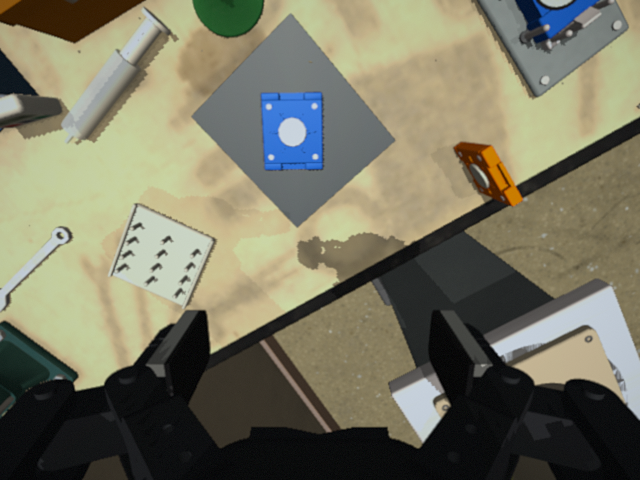

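The cover lies boss up on the mat at px (261–322, 92–169), boss at (292,132), long axis along the tool x.

```bash
python3 - <<'E'
from h import *
import pickle
d=pickle.load(open('d5.pkl','rb'));im=d['image']
c=im[85:175,255:330];g=cv2.inRange(cv2.cvtColor(c,cv2.COLOR_RGB2HSV),(0,0,170),(180,50,255))
n,l,st,ce=cv2.connectedComponentsWithStats(g);i=1+st[1:,4].argmax()
u=ce[i]+[255,85];print('boss',st[i],u,plane(d,u,.017))
bl=cv2.inRange(cv2.cvtColor(im,cv2.COLOR_RGB2HSV),(105,120,40),(125,255,255))[85:175,255:330]
# left/right long edges, fitted lines
ys=np.arange(12,80,2)
for nm,f in(('L',np.min),('R',np.max)):
  P=np.array([[f(np.flatnonzero(bl[y]))+255,y+85] for y in ys if bl[y].any()],np.float32)
  v=cv2.fitLine(P,cv2.DIST_HUBER,0,.01,.01).ravel();a=v[2:]-30*v[:2];b=v[2:]+30*v[:2];A,B=plane(d,a,.014),plane(d,b,.014);print(nm,A,B,np.degrees(np.arctan2(*(A-B)[1::-1])))
s=[.4416,.0988,.3168]
print('tcp px',proj(d,s), 'tip',proj(d,[s[0],s[1],s[2]-.022]))
from go import need
print(need([plane(d,u,.017)[0],plane(d,u,.017)[1],.05],-32))
E
```

```text
boss [ 24  33  27  28 596] [291.94463087 131.73657718] [0.51497662 0.08871175 0.017     ]
L [0.5649934  0.09586494 0.014     ] [0.51223835 0.12690049 0.014     ] -30.46810537602347
R [0.5325629  0.04216546 0.014     ] [0.47941448 0.07260268 0.014     ] -29.799054510822888
tcp px [320.35559057 341.60090198] tip [320.16763738 313.00729241]
[array([-0.01,  0.37,  1.02]), array([ 69.3, -29.7, 266.2])]
```

```bash
python3 -m handwheel '[[0,0.33,-0.6,13.7,-5.7,45,85],[0,0,0,13.7,-5.7,45,85],[0,0,0,13.7,-5.7,45,85],[0,0,0,13.7,-5.7,45,85],[0,0,0,13.7,-5.7,45,85],[0,0,0,0,0,0,85],[0,0,0,0,0,0,85]]'
python3 go.py .515 .0888 .020 -30.5
python3 - <<'E'
from h import *
d=grab('wrist');s=status.get_state();save('w6.png',d['image'])
hsv=cv2.cvtColor(d['image'],cv2.COLOR_RGB2HSV)
g=cv2.inRange(hsv,(0,0,150),(180,50,255));g[:150]=0
n,l,st,ce=cv2.connectedComponentsWithStats(g)
for i in range(1,n):
  if st[i,4]>1000:
    P=ce[i];print(st[i],P,plane(d,P,.017))
E
```

```text
time: 14.3
ee_pos: [0.5141, 0.0925, 0.0939]
ee_rot: [-3.139, -0.002, -0.527]
ft_force: [-0.0, -0.5, 0.9]
opening: 0.0847
finger_force: 0.0
14.3 [0.5141 0.0925 0.0939] [-3.1395e+00 -2.4000e-03 -5.2680e-01] [ 0.41  0.36 -0.78  1.88  0.3   1.02 -2.59]
[array([-0.12, -0.14,  0.32]), array([ 2.6,  2.7, 73.9])]
[ 299  238   53   49 1853] [323.67943875 260.66918511] [0.51657557 0.08876194 0.017     ]
```

```bash
python3 -m handwheel '[[0,0,0,1.7,1.1,30,85],[0,0,0,1.7,1.1,25,85],[0,0,0,0,0,12,85],[0,0,0,0,0,6,85],[0,0,0,0,0,0,85],[0,0,0,0,0,0,85]]'
python3 go.py .516 .0888 .020 -30.5
```

```text
time: 15.1
ee_pos: [0.5176, 0.0872, 0.0209]
ee_rot: [-3.139, -0.004, -0.53]
ft_force: [-0.5, 0.5, 0.3]
opening: 0.0844
finger_force: 0.0
15.1 [0.5176 0.0872 0.0209] [-3.1388 -0.0035 -0.53  ] [ 0.25  0.44 -0.58  1.92  0.31  0.86 -2.6 ]
[array([-0.16, -0.2 ,  0.14]), array([-2.2, -0.6,  0.9])]
```

Good; shift −2 mm in x and close.

```bash
python3 -m handwheel '[[0,0,0,-2,-0.6,1,85],[0,0,0,0,0,0,85],[0,0,0,0,0,0,55],[0,0,0,0,0,0,55],[0,0,0,0,0,0,55],[0,0,0,0,0,0,55],[0,0,0,0,0,0,55]]' 30
python3 -m handwheel '[[0,0,0,0,0,-20,55],[0,0,0,0,0,-50,55],[0,0,0,0,0,-50,55],[0,0,0,0,0,0,55],[0,0,0,0,0,0,55]]'
python3 go.py .50 -.19 .14 8
python3 - <<'E'
from h import *
d=grab('wrist');save('w7.png',d['image'])
E
```

```text
time: 15.98
ee_pos: [0.5158, 0.0886, 0.0193]
ee_rot: [-3.14, -0.003, -0.53]
ft_force: [-0.9, -0.6, 5.3]
opening: 0.0633
finger_force: 33.4
time: 16.6
ee_pos: [0.515, 0.0882, 0.1393]
ee_rot: [-3.14, -0.003, -0.53]
ft_force: [1.0, -0.7, -1.8]
opening: 0.063
finger_force: 33.4
16.6 [0.515  0.0882 0.1393] [-3.1399e+00 -3.0000e-03 -5.3010e-01] [ 0.3   0.26 -0.63  1.84  0.18  1.09 -2.49]
[array([ -0.04,  -0.2 , -38.37]), array([-53.6, 273.4,  -0.7])]
```

View pics/w7.png

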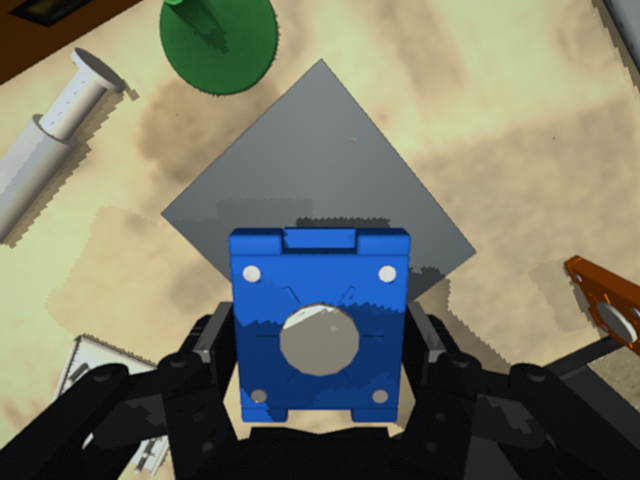

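The cover is held squarely: plate px (230–410, 228–420), boss (320,338). Carry it towards the press and stop 70 mm short for a look at the nest.

```bash
python3 -m handwheel '[[0,0,-9.6,0,0,-9,55],[0,0,-9.6,0,0,-9,55],[0,0,-9.6,0,0,-9,55],[0,0,-9.6,0,0,-9,55],[0,0,0,-20,46.7,0,55],[0,0,0,-20,46.7,0,55],[0,0,0,-20,46.7,0,55],[0,0,0,-20,46.7,0,55],[0,0,0,-20,46.7,0,55],[0,0,0,-20,46.7,0,55]]'
python3 -m handwheel '[[0,0,0,0,0,0,55],[0,0,0,0,0,0,55]]'
python3 go.py .436 -.206 .175 8
python3 - <<'E'
from h import *
import pickle
d=grab('wrist');pickle.dump(d,open('d8.pkl','wb'));save('w8.png',d['image'])
E
```

```text
time: 17.9
ee_pos: [0.4342, -0.207, 0.1736]
ee_rot: [-3.14, -0.002, 0.14]
ft_force: [0.3, 0.1, 0.3]
opening: 0.063
finger_force: 33.4
time: 18.15
ee_pos: [0.4352, -0.205, 0.1738]
ee_rot: [-3.14, -0.002, 0.14]
ft_force: [0.4, 1.2, -0.8]
opening: 0.063
finger_force: 33.4
18.15 [ 0.4352 -0.205   0.1738] [-3.1401e+00 -2.1000e-03  1.4030e-01] [ 0.83  0.11 -0.5   1.91  0.06  1.13 -1.13]
[array([-0.09, -0.12,  0.04]), array([ 0.7,  1.1, -1.2])]
```

View pics/w8.png

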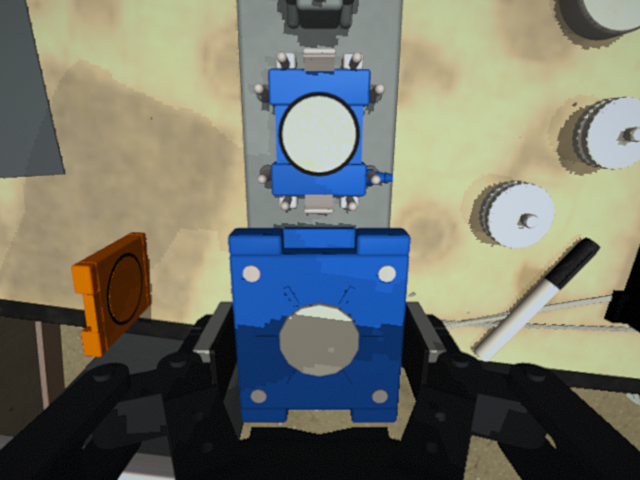

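The nest is fully visible: membrane centre (319,134), side pins near (261,89), (378,89), (264,178), catches (319,59) and (319,202), bed edges at columns ~240 and ~397. The cover's boss is at (319,339).

```bash
python3 - <<'E'
from h import *
import pickle
d=pickle.load(open('d8.pkl','rb'));im=d['image'];hsv=cv2.cvtColor(im,cv2.COLOR_RGB2HSV)
tcp=np.array([.4352,-.205,.1738]);T=Ro.from_euler('xyz',[-3.1401,-.0021,.1403])
bl=cv2.inRange(hsv,(105,100,30),(125,255,255))
def nb(x0,y0,x1,y1):  # largest non-blue hole
    m=cv2.bitwise_not(bl)[y0:y1,x0:x1];n,l,st,ce=cv2.connectedComponentsWithStats(m);k=l[(y1-y0)//2,(x1-x0)//2]
    ct=max(cv2.findContours((l==k).astype(np.uint8),0,1)[0],key=len);return ct.reshape(-1,2)+[x0,y0],st[k]
w=cv2.inRange(hsv,(0,0,170),(180,60,255))[85:182,270:370];n,l,st,ce=cv2.connectedComponentsWithStats(w);i=1+st[1:,4].argmax();u=ce[i]+[270,85]
S=plane(d,u,.04);print('seat',u,st[i],S)
ct,st=nb(262,290,378,390);e=cv2.fitEllipse(ct);B=plane(d,e[0],tcp[2]-.0023);print('boss',e,B,'in tool mm',T.inv().apply(B-tcp)*1000)
# bed edges
sat=hsv[:,:,1].astype(int)
for nm,r in(('L',range(225,262)),('R',range(380,415))):
  P=[]
  for y in list(range(5,50))+list(range(212,224)):
    g=np.diff(sat[y,r.start:r.stop]);k=(g if nm=='R' else -g).argmax();P.append([r.start+k+.5,y])
  v=cv2.fitLine(np.array(P,np.float32),cv2.DIST_HUBER,0,.01,.01).ravel();a,b=v[2:]-90*v[:2],v[2:]+90*v[:2];A,Q=plane(d,a,.014),plane(d,b,.014);q=A-Q if A[0]>Q[0] else Q-A
  print(nm,A,Q,np.degrees(np.arctan2(q[1],q[0])))
  nx=q/np.linalg.norm(q);print('   perp dist of seat',np.cross(nx[:2],(S-A)[:2]))
# cover front edge heading
P=np.array([[x,np.flatnonzero(bl[215:250,x])[0]+215] for x in list(range(236,278,2))+list(range(364,404,2))],np.float32)
v=cv2.fitLine(P,cv2.DIST_HUBER,0,.01,.01).ravel();A,Q=[plane(d,v[2:]+s*v[:2],tcp[2]-.0053) for s in(-70,70)];q=A-Q;print('cover front edge heading-90',np.degrees(np.arctan2(q[1],q[0]))-90,'edge in tool',T.inv().apply((A+Q)/2-tcp)*1000)
for p in[(261,89),(378,89),(264,178)]: print('pin',plane(d,p,.054))
E
```

```text
seat [318.58098592 133.85399061] [  13   12   72   75 4260] [ 0.50537665 -0.19421725  0.04      ]
boss ((318.7721862792969, 339.2207946777344), (71.7108154296875, 79.27068328857422), 90.45060729980469) [ 0.43510217 -0.20440041  0.1715    ] in tool mm [-0.01785102 -0.60394441  2.30087163]
L [ 0.6064543 -0.1256223  0.014    ] [ 0.49645963 -0.14104295  0.014     ] 7.980541029647995
   perp dist of seat -0.053897328208793324
R [ 0.4966243  -0.24993634  0.014     ] [ 0.6095731  -0.23476049  0.014     ] 7.65245990250343
   perp dist of seat 0.05405736738290386
cover front edge heading-90 8.06944257961311 edge in tool [41.67291984  3.82069004  5.38182798]
pin [ 0.52628772 -0.15678214  0.054     ]
pin [ 0.53601296 -0.22550199  0.054     ]
pin [ 0.47417748 -0.16383281  0.054     ]<stdin>:20: DeprecationWarning: Arrays of 2-dimensional vectors are deprecated. Use arrays of 3-dimensional vectors instead. (deprecated in NumPy 2.0)
```

```bash
python3 - <<'E'
from h import *
import pickle
d=pickle.load(open('d8.pkl','rb'));hsv=cv2.cvtColor(d['image'],cv2.COLOR_RGB2HSV)
tcp=np.array([.4352,-.205,.1738]);T=Ro.from_euler('xyz',[-3.1401,-.0021,.1403])
bl=cv2.inRange(hsv,(105,100,30),(125,255,255));Q=[]
for p in[(251,274),(388,274),(259,396),(380,396)]:
  m=cv2.bitwise_not(bl)[p[1]-13:p[1]+14,p[0]-13:p[0]+14];n,l,st,ce=cv2.connectedComponentsWithStats(m);k=l[13,13];u=ce[k]+[p[0]-13,p[1]-13]
  q=T.inv().apply(plane(d,u,tcp[2]-.0053)-tcp)*1000;Q.append(q);print(st[k],q.round(2))
print(np.mean(Q,0))
E
```

```text
[  5   4  17  17 237] [ 24.94 -24.87   5.39]
[  3   4  18  17 234] [24.95 23.65  5.32]
[  5   6  16  14 173] [-27.52 -24.82   5.28]
[  5   6  16  14 175] [-27.57  23.64   5.21]
[-1.29995973 -0.6030553   5.29818782]
```

```bash
python3 -m handwheel '[[0,0,0.25,36,-0.2,0,55],[0,0,0,35.5,-0.2,0,55],[0,0,0,0,0,40,55],[0,0,0,0,0,35,55],[0,0,0,0,0,20,55],[0,0,0,0,0,0,55],[0,0,0,0,0,0,55]]'
python3 go.py .506 -.1947 .065 7.8
python3 - <<'E'
from h import *
import pickle
d=grab('wrist');pickle.dump(d,open('d9.pkl','wb'));save('w9.png',d['image'])
E
```

```text
time: 19.08
ee_pos: [0.5073, -0.1948, 0.0808]
ee_rot: [3.141, -0.004, 0.137]
ft_force: [-0.1, -0.4, 0.4]
opening: 0.0632
finger_force: 33.4
19.075 [ 0.5073 -0.1948  0.0808] [ 3.1413 -0.0043  0.1371] [ 0.72  0.37 -0.5   1.84  0.21  0.98 -1.31]
[array([ 0.02, -0.24,  0.05]), array([-1.3, -0.3, 15.8])]
```

View pics/w9.png

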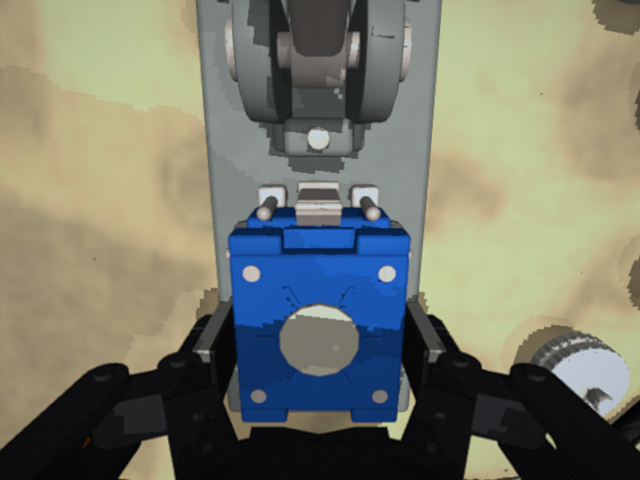

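Two rear end pins show at about (266,212) and (372,212) and the rear catch at (319,200), ahead of the cover's rear edge at row 228. I'll compare these pins with their expected positions.

```bash
python3 - <<'E'
from h import *
import pickle
d=pickle.load(open('d9.pkl','rb'));a=np.radians(7.8);ex=np.array([np.cos(a),np.sin(a)]);ey=np.array([-ex[1],ex[0]])
S=np.array([.5054,-.1942])
for y in(.022,-.022):
  print('expected pin px',proj(d,[*(S+.0442*ex+y*ey),.054]))
  print('low',proj(d,[*(S+.0442*ex+y*ey),.040]))
save('c9.png',cv2.resize(d['image'][170:250,220:420],(800,320),interpolation=cv2.INTER_CUBIC))
E
```

```text
expected pin px [263.04394076 212.69889719]
low [267.53946588 205.847074  ]
expected pin px [373.33883849 212.80095517]
low [368.87931696 205.94344883]
```

View pics/c9.png

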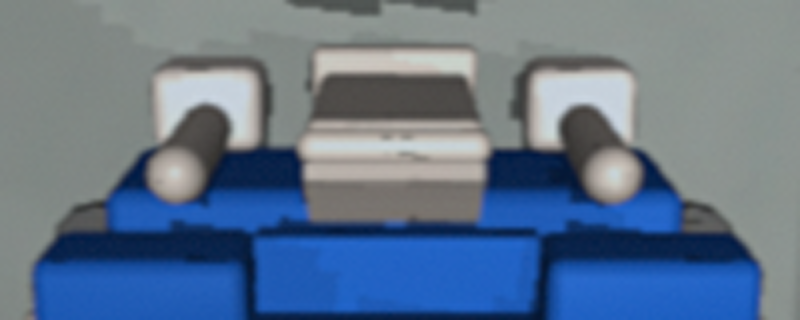

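The pin tops at (263.8,213) and (373,213.8) match the expected pixels to under 1 px, so the seat estimate holds. Correct −1.3 mm and lower.

```bash
python3 -m handwheel '[[0,0,0,-1.3,-0.3,0,55],[0,0,0,0,0,5,55],[0,0,0,0,0,4,55],[0,0,0,0,0,4,55],[0,0,0,0,0,2,55],[0,0,0,0,0,0,55],[0,0,0,0,0,0,55]]'
python3 go.py .506 -.1947 .065 7.8
```

```text
time: 20.0
ee_pos: [0.5054, -0.1954, 0.0651]
ee_rot: [3.141, -0.003, 0.136]
ft_force: [-0.0, -1.1, 0.1]
opening: 0.0631
finger_force: 33.5
20.0 [ 0.5054 -0.1954  0.0651] [ 3.1414 -0.0034  0.1359] [ 0.71  0.38 -0.5   1.86  0.22  0.95 -1.32]
[array([ 0.01, -0.2 , -0.01]), array([ 0.7, -0.6,  0.1])]
```

```bash
python3 -m handwheel '[[0,0,0,0.4,-0.4,0.7,55],[0,0,0,0,0,0,72],[0,0,0,0,0,0,80],[0,0,0,0,0,0,80],[0,0,0,0,0,0,80],[0,0,0,0,0,-15,80],[0,0,0,0,0,-40,80],[0,0,0,-35,0,-50,80],[0,0,0,-35,0,0,80],[0,0,0,0,0,0,80]]'
python3 go.py .506 -.1947 .17 7.8
python3 - <<'E'
from h import *
import pickle
d=grab('wrist');pickle.dump(d,open('d10.pkl','wb'));im=d['image'];hsv=cv2.cvtColor(im,cv2.COLOR_RGB2HSV)
bl=cv2.inRange(hsv,(105,100,30),(125,255,255));bl[260:]=0;bl[:,:220]=0;bl[:,420:]=0
n,l,st,ce=cv2.connectedComponentsWithStats(bl);i=1+st[1:,4].argmax();x,y,w,h,_=st[i];print(st[i])
m=cv2.bitwise_not(bl)[y:y+h,x:x+w];n,l,st,ce=cv2.connectedComponentsWithStats(m);k=l[h//2,w//2];u=ce[k]+[x,y];print(st[k],u,plane(d,u,.062))
save('w10.png',im)
E
```

```text
time: 21.25
ee_pos: [0.4344, -0.2054, 0.1706]
ee_rot: [3.139, -0.004, 0.134]
ft_force: [0.5, -0.1, -0.1]
opening: 0.0802
finger_force: 0.0
21.25 [ 0.4344 -0.2054  0.1706] [ 3.139  -0.0037  0.1337] [ 0.84  0.11 -0.52  1.92  0.06  1.12 -1.14]
[array([ 0.15, -0.21, -0.14]), array([72.4, -0.9,  0.6])]
[  261    60   113   142 12600]
[  31   48   51   53 2125] [316.94447059 133.82682353] [ 0.50521375 -0.19455461  0.062     ]
```

The cover rests within 0.5 mm of the seat axis. Now the lever: its grip should be at (0.649, −0.1745, 0.244). Go above it.

```bash
python3 -m handwheel '[[0,0,0,0,0,-55,60],[0,0,0,0,0,-55,60],[0,0,0,0,0,-55,60],[0,0,0,55,0,0,60],[0,0,0,55,0,0,60]]'
python3 - <<'E'
from h import *
d=grab('wrist');s=status.get_state();im=d['image'];print(s['ee_pos'])
a=np.radians(7.8);ex=np.array([np.cos(a),np.sin(a)]);S=np.array([.5054,-.1942])
p=proj(d,[*(S+.145*ex),.257]);print('expected grip top',p)
v=im.max(2);x,y=p.astype(int);
m=(v[max(0,y-60):y+60,x-60:x+60]<60).astype(np.uint8)
n,l,st,ce=cv2.connectedComponentsWithStats(m)
for i in range(1,n):
  if st[i,4]>150: print(st[i,:4]+[x-60,max(0,y-60),0,0],st[i,4],ce[i]+[x-60,max(0,y-60)])
E
python3 go.py .6491 -.1745 .33 7.8
```

```text
time: 21.92
ee_pos: [0.5465, -0.1895, 0.336]
ee_rot: [3.14, -0.006, 0.135]
ft_force: [-0.3, -0.4, 0.1]
opening: 0.06
finger_force: 0.0
[ 0.55114837 -0.18676658  0.33229182]
expected grip top [317.60008455  66.95043598]
[293  45  18  53] 866 [301.12124711  70.69630485]
[325  45  19  52] 868 [334.52880184  70.42050691]
21.975 [ 0.5511 -0.1868  0.3323] [-3.1375 -0.0046  0.1387] [ 0.73  0.26 -0.58  1.43  0.14  1.5  -1.28]
[array([-0.24, -0.26,  0.15]), array([98.7,  1.1,  2.3])]
```

The two rollers appear at columns 293–344, exactly where expected. Descend and pinch.

```bash
python3 -m handwheel '[[0,0,0,50,0.6,0,60],[0,0,0,49,0.5,0,60],[0,0,0,0,0,0,60],[0,0,0,0,0,40,60],[0,0,0,0,0,35,60],[0,0,0,0,0,10,60],[0,0,0,0,0,0,60]]'
python3 go.py .6491 -.1745 .246 7.8
```

```text
time: 22.85
ee_pos: [0.6428, -0.1773, 0.2504]
ee_rot: [3.141, -0.003, 0.136]
ft_force: [-0.3, 1.0, 0.3]
opening: 0.06
finger_force: 0.0
22.85 [ 0.6428 -0.1773  0.2504] [ 3.1415 -0.0034  0.1357] [ 0.6   0.48 -0.58  1.32  0.26  1.41 -1.4 ]
[array([ 0.01, -0.2 , -0.03]), array([ 6.6, -1.9,  4.4])]
```

```bash
python3 -m handwheel '[[0,0,0,6.5,-1.9,4.5,60],[0,0,0,0,0,0,60],[0,0,0,0,0,0,15],[0,0,0,0,0,0,15],[0,0,0,0,0,0,15],[0,0,0,0,0,0,15]]' 40
python3 go.py .6491 -.1745 .246 7.8
python3 - <<'E'
import numpy as np
# arc in tool axes (x=press x, z=down), mm per row, lever angle phi from raised
L=175;h=lambda q:np.array([L*np.sin(np.radians(15)-q),L*np.cos(np.radians(15)-q)])
q=np.linspace(0,1.833,16)
P=np.array([h(a) for a in q]);D=np.diff(P,axis=0)
for a,r in zip(q[1:],D): print(round(a,2),[round(r[0],1),round(-r[1],1)])
E
```

```text
time: 23.6
ee_pos: [0.6492, -0.175, 0.2457]
ee_rot: [3.141, -0.004, 0.135]
ft_force: [0.5, -2.9, 2.7]
opening: 0.0251
finger_force: 41.3
23.6 [ 0.6492 -0.175   0.2457] [ 3.1406 -0.004   0.1353] [ 0.59  0.5  -0.57  1.31  0.27  1.4  -1.41]
[array([ 0.06, -0.23, -0.05]), array([-0. , -0.5, -0.3])]
0.12 [np.float64(-20.9), np.float64(-4.3)]
0.24 [np.float64(-21.3), np.float64(-1.7)]
0.37 [np.float64(-21.4), np.float64(0.9)]
0.49 [np.float64(-21.1), np.float64(3.5)]
0.61 [np.float64(-20.5), np.float64(6.1)]
0.73 [np.float64(-19.6), np.float64(8.5)]
0.86 [np.float64(-18.4), np.float64(10.9)]
0.98 [np.float64(-17.0), np.float64(13.0)]
1.1 [np.float64(-15.2), np.float64(15.0)]
1.22 [np.float64(-13.3), np.float64(16.7)]
1.34 [np.float64(-11.2), np.float64(18.2)]
1.47 [np.float64(-8.9), np.float64(19.5)]
1.59 [np.float64(-6.4), np.float64(20.4)]
1.71 [np.float64(-3.9), np.float64(21.0)]
1.83 [np.float64(-1.3), np.float64(21.3)]
```

```bash
python3 -m handwheel '[[0,0,0,-20.9,0,-4.3,15],[0,0,0,-21.3,0,-1.7,15],[0,0,0,-21.4,0,0.9,15],[0,0,0,-21.1,0,3.5,15],[0,0,0,-20.5,0,6.1,15],[0,0,0,-19.6,0,8.5,15],[0,0,0,-18.4,0,10.9,15],[0,0,0,-17,0,13,15],[0,0,0,0,0,0,15]]'
python3 - <<'E'
from h import *
from go import need
S=np.array([.5054,-.1942]);a=np.radians(7.8);ex=np.array([np.cos(a),np.sin(a)]);H=np.array([*(S+.1*ex),.075])
q=np.radians(15)-.98;x=175e-3*np.sin(q);z=175e-3*np.cos(q)
g=[*(H[:2]+x*ex),.075+z+.002]
s=status.get_state();print(s['ee_pos'],g,need(g,7.8),s['joint_pos'].round(2))
E
```

```text
time: 24.72
ee_pos: [0.4897, -0.1968, 0.2079]
ee_rot: [3.141, -0.003, 0.135]
ft_force: [-1.2, -1.5, 6.9]
opening: 0.0252
finger_force: 41.8
[ 0.48972166 -0.19681795  0.20786462] [np.float64(0.4903848274560266), np.float64(-0.19625682278957635), np.float64(0.20877342502409502)] [array([ 0.06, -0.16, -0.09]), array([ 0.7, -0.5, -0.9])] [ 0.83  0.2  -0.59  1.76  0.12  1.22 -1.23]
```

On the arc. Continue to the stop.

```bash
python3 -m handwheel '[[0,0,0,-14.7,-0.3,15,15],[0,0,0,-13.3,0,16.7,15],[0,0,0,-11.2,0,18.2,15],[0,0,0,-8.9,0,19.5,15],[0,0,0,-6.4,0,20.4,15],[0,0,0,-3.9,0,21,15],[0,0,0,-1.3,0,21.3,15],[0,0,0,0,0,1,15],[0,0,0,0,0,0,15]]'
python3 go.py .4311 -.2044 .077 7.8
```

```text
time: 25.85
ee_pos: [0.4313, -0.2048, 0.0751]
ee_rot: [3.141, -0.001, 0.135]
ft_force: [-9.3, -4.8, 11.3]
opening: 0.0255
finger_force: 45.0
25.85 [ 0.4313 -0.2048  0.0751] [ 3.1408e+00 -8.0000e-04  1.3510e-01] [ 0.86  0.25 -0.56  2.01  0.17  0.93 -1.22]
[array([ 0.04, -0.05, -0.06]), array([-0.2, -0.4, -1.9])]
```

```bash
python3 -m handwheel '[[0,0,0,0,0,2,15],[0,0,0,0,0,2,15],[0,0,0,0,0,0,15],[0,0,0,0,0,0,15]]'
python3 - <<'E'
from h import *
d=grab('wrist');s=status.get_state();v=d['image'].max(2)
a=np.radians(7.8);ex=np.array([np.cos(a),np.sin(a)]);S=np.array([.5054,-.1942]);print(s['ee_pos'],s['ft_force'])
E
```

```text
time: 26.35
ee_pos: [0.4315, -0.205, 0.0741]
ee_rot: [3.139, 0.0, 0.135]
ft_force: [-28.2, 3.4, 57.0]
opening: 0.0254
finger_force: 51.2
[ 0.43148487 -0.20493389  0.07413393] [-27.23806083   3.61419401  57.6754088 ]
```

Firm on the stop (57 N). Guide the lever back up along the arc.

```bash
python3 -m handwheel '[[0,0,0,0,0,-5,15],[0,0,0,1.3,0,-21.3,15],[0,0,0,3.9,0,-21,15],[0,0,0,6.4,0,-20.4,15],[0,0,0,8.9,0,-19.5,15],[0,0,0,11.2,0,-18.2,15],[0,0,0,13.3,0,-16.7,15],[0,0,0,15.2,0,-15,15],[0,0,0,17,0,-13,15],[0,0,0,18.4,0,-10.9,15]]'
python3 -m handwheel '[[0,0,0,19.6,0,-8.5,15],[0,0,0,20.5,0,-6.1,15],[0,0,0,21.1,0,-3.5,15],[0,0,0,21.4,0,-0.9,15],[0,0,0,21.3,0,1.7,15],[0,0,0,20,0,4.2,15],[0,0,0,0,0,0,15],[0,0,0,0,0,0,15]]'
python3 go.py .649 -.175 .2457 7.8
```

```text
time: 27.65
ee_pos: [0.5279, -0.1914, 0.2323]
ee_rot: [3.14, -0.006, 0.136]
ft_force: [11.2, -6.4, -15.2]
opening: 0.0251
finger_force: 41.3
time: 28.65
ee_pos: [0.6489, -0.175, 0.2444]
ee_rot: [3.141, -0.002, 0.135]
ft_force: [1.4, -5.3, -4.6]
opening: 0.0254
finger_force: 42.8
28.65 [ 0.6489 -0.175   0.2444] [ 3.1412e+00 -1.8000e-03  1.3500e-01] [ 0.6   0.5  -0.59  1.31  0.27  1.41 -1.41]
[array([ 0.02, -0.1 , -0.06]), array([ 0.1,  0. , -1.3])]
```

Back at the raised pose. Release, rise, back off and check the cover.

```bash
python3 -m handwheel '[[0,0,0,0,0,0,60],[0,0,0,0,0,0,60],[0,0,0,0,0,0,60],[0,0,0,0,0,-30,60],[0,0,0,0,0,-55,60],[0,0,0,-60,0,-10,60],[0,0,0,-60,0,0,60],[0,0,0,-60,0,0,60],[0,0,0,-35,0,0,60],[0,0,0,0,0,0,60]]'
python3 - <<'E'
from h import *
d=grab('wrist');s=status.get_state();print(s['ee_pos'],s['ft_force']);im=d['image'];hsv=cv2.cvtColor(im,cv2.COLOR_RGB2HSV)
a=np.radians(7.8);ex=np.array([np.cos(a),np.sin(a)]);S=np.array([.5054,-.1942])
p=proj(d,[*S,.055]).astype(int);print('exp boss',p)
bl=cv2.inRange(hsv,(105,100,30),(125,255,255))
x,y=p;n,l,st,ce=cv2.connectedComponentsWithStats(cv2.bitwise_not(bl)[y-40:y+40,x-40:x+40]);k=l[40,40];u=ce[k]+[x-40,y-40]
print(st[k],u,plane(d,u,.055)[:2])
Q=[]
for i in range(1,n):
  if 20<st[i,4]<150 and i!=k:
    q=plane(d,ce[i]+[x-40,y-40],.052)[:2];Q.append(q);print(st[i,4],((q-S)@ex*1000).round(1),((q-S)@[-ex[1],ex[0]]*1000).round(1))
p=proj(d,[*(S+.145*ex),.244]);print('grip exp',p)
x,y=p.astype(int);y0=max(0,y-60);m=(im.max(2)[y0:y+60,x-60:x+60]<60).astype(np.uint8);n,l,st,ce=cv2.connectedComponentsWithStats(m)
for i in range(1,n):
  if st[i,4]>150: print(st[i],ce[i]+[x-60,y0])
E
```

```text
time: 29.9
ee_pos: [0.4335, -0.2042, 0.3405]
ee_rot: [3.139, -0.003, 0.133]
ft_force: [0.4, 1.4, 0.8]
opening: 0.0601
finger_force: 0.0
[ 0.43487137 -0.20359556  0.34033486] [ 0.20501796  0.42653568 -0.09653257]
exp boss [318 130]
[ 27  25  29  30 690] [318.65942029 129.51884058] [ 0.50630954 -0.19466667]
52 38.3 0.1
34 26.7 23.7
34 26.7 -24.7
28 -25.4 23.6
30 -25.5 -24.5
45 -39.2 -2.7
grip exp [ 317.61459237 -194.73132544]
[ 38  23  12  30 173] [301.70520231  41.52601156]
[ 73  22  11  31 164] [333.83536585  41.31707317]
[ 44  58  35   8 167] [317.4491018   62.43113772]
[   0  264  120   82 3000] [292.272      290.05566667]
```

```bash
python3 -c "
from rig import workorder;print(workorder.finish_job())"
```

```text
the job is handed in; nothing more can be done
None
```

The job is handed in, with no verdict shown: the cover went from rack to mat to press, the lever was driven firmly onto its stop and back up, and the last wrist picture fits the cover being home within about 1 mm; I viewed 12 pictures, two over the limit of 10.

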